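# Tack-test the consolidated toe bone

### The arm

A 7-joint arm with a two-finger parallel gripper is mounted at the origin on a cart in front of the work surface, level with it; the furniture and walls round the work are solid. World frame = base frame: x ahead of the robot, y to its left, z up, the work surface at z = 0. Lengths are in m, angles in degrees, forces in N, time in s.
With the tool pointing down it reaches from about 0.4 to 0.875 m from the base axis. Payload 19.3 kg.
Tool frame: the origin (TCP) lies between the finger pads; the fingertips stand robot.finger_overhang ahead of it and the grasp point (between the pads) lies 8 mm behind it (robot.finger_overhang is the distance from the TCP to the fingertips, in m); y points along the fingers, x is the direction in which the jaws open and shut, and the axes are right-handed (so a half turn about y gives the same grasp; the last joint's range is limited). The gripper opens to 85 mm and grips with 20 to 120 N. Pads are 22 mm wide; open, the fingers measure 114 mm over their backs; the gripper's body (76 mm by 85 mm) begins 54 mm behind the grasp point. The pads swing forward as they close: fully open they stand 13 mm farther back than shut.
Start: joints at [-79.309, 29.874, -2.08, 91.645, 1.215, 58.505, -6.463], TCP at [0.159, 0.604, 0.242] pointing down, gripper open.
Joint ranges: [-166.77, 166.77], [-17.47, 122.26], [-85.68, 81.53], [9.62, 139.38], [-72.42, 252.41], [9.2, 110.78], [-144.41, 144.41]. Speed limits (degrees/s): [108.29, 108.29, 136.94, 136.94, 172.46, 172.46, 172.46].

### API

Orientations are given as [roll, pitch, yaw] about the fixed x, y, z axes, in that order (R = Rz(yaw) Ry(pitch) Rx(roll)).
In Python, from workcell import robot gives the robot as it stands.
- The arm moves only by the tool carry_out, never from a script. Its argument "series" is a list of rows, each a list of 7 numbers: the shift along the tool's x, y, z in cm, then the turn, a rotation vector about the tool's x, y, z in rad, then the opening, from 0 (shut) to 1 (fully open). In form: [[dx, dy, dz, wx, wy, wz, jaw], ...]. A call has 1 to 20 rows; each row shifts and turns the pose as measured when the row begins, along the tool's axes as they then stand; what a row does not reach is not made up. A row lasts 1/12 s, in which the tool goes at most 41.7 mm and 7.16 degrees, less where a joint would pass 70% of its speed; a pose out of reach is approached as far as the arm can. A call is refused whole if a number of a shift passes 4.17 or a number of a turn 0.125, either way. A call with a gripper value outside its range is refused whole. The fingers move at their own pace and stop on an object; "grip_force" is the grip in N (left out, the last holds). Time passes only in rows, so rows that do not move let the fingers close. It gives the time, the measured TCP pose, the force and the opening at its end, in the units of the state.
- robot.get_state(): the state, without advancing time (a new reading comes with each control period).
- robot.grab_frame(name): name is "side" or "top"; returns (picture, depth): 400x640x3 uint8, blue, green, red; 400x640 float32, m along the optical axis (not along the pixel's ray), 0 where there is no reading.
- robot.camera_model(name): a dict with "K" (3x3 intrinsics, pixels), "extrinsics" (4x4, takes a point from camera to world coordinates). Camera axes: x right, y down, z forward; pixel columns grow to the right and rows downward; lengths in m; the calibration is good to about 2 mm. A picture is of the moment at which its call begins. camera_model takes no time and is no camera call.
- robot.job_done(): hands the job in, once; it reports no verdict.
Trained networks look in the newest picture that a camera, given by its name, has taken for a name from the list of things; names that differ only in an ending like _2 or _b are one class to them, and where a whole thing is asked for, a point or a joint stands for the part that bears it (a point fixed in the world has none). Each returns a list of dicts, best first, with "conf" (0 to 1); they miss things now and then, are a little off and sometimes report something else, mostly with a low value. They report only what shows in the picture. A call takes as long as a camera call.
- robot.look_for(camera, name): "bbox" ([left, top, right, bottom] in pixels, round what is visible of it).
- robot.spot_point(camera, name): "at" ([column, row] in pixels: a listed point, or the origin of a listed thing).
The state is a dict: "time": time; "qpos": joint angles; "qvel": joint speeds; "effort": joint torques, N m; "eef_pos": TCP position; "orientation": TCP orientation; "wrist_force": force on the tool from outside, world axes, zero at the start; "torque": the same for the moment, N m; "width": opening from 0.0 (shut) to 1.0 (fully open).
Only numpy, scipy, OpenCV 4.12 (cv2) and the standard library are available. Lean on these libraries where they do the work, as an engineer would, in place of code of your own. Each camera call takes 0.05 s, during which the arm holds its last target. There are 200 camera calls.

### The job

Test whether the coating on the fossil toe bone has dried: lay a fingertip lightly on the bone from above, so that the sprung pan under it just gives a little without going down to its stop, keep it there for about two seconds, then take the hand clear, at least a hand's breadth above it. Only touch the bone, do not pick it up or shift it in its pan; leave the two lumps on the other stands, the brush and the tweezers alone.

Things in the scene. Friction and masses are not known exactly. Their poses are not given: they have to be found in the camera images.
- toe_bone: the fossil toe bone: tan, dumb-bell shaped (two rounded knobs joined by a thinner shank), about 100 mm long, lying in the pan of one of three similar stands (any of the three places). Origin: middle of its underside, on the pan's floor; z up. Its length runs along (-0.63, 0.78) of its own x, y axes: the larger knob lies that way, centred about 30 mm from the origin, the smaller one the opposite way.
- toe_bone_mid (a point): the middle of the toe bone's shank, 12 mm above the bone's underside; the top of the shank is about 10 mm above this point, the tops of the knobs 12 to 18 mm above its height
- stand_bone: a drying stand, fixed to the bench: a round wooden block 100 mm across, 3 to 38 mm thick (the three stands differ in height), on it a dark metal foot, a sleeve, and a shallow aluminium dish (pan) on a sprung stem. Origin: on the upright axis of the stand, 54 mm below the inner floor of its pan at rest (so 0 to 35 mm above the bench). Pan: 116 mm outside, its rim 6 mm above its inner floor. This one carries the toe bone.
- stand_bone_pan (a joint): how far the sprung pan under the toe bone is pressed down, in m: 0 at rest, 0.016 at its stop. It starts to sink at about 2 to 3 N of push and needs about 0.35 N more per mm (about 5 N at 7 mm); it rises by itself when released.
- stone_e: a rough tan rock lump, 58x56x29 mm, in the pan of another stand; origin: middle of its underside. Not to be touched.
- stand_lump: a drying stand, fixed to the bench: a round wooden block 100 mm across, 3 to 38 mm thick (the three stands differ in height), on it a dark metal foot, a sleeve, and a shallow aluminium dish (pan) on a sprung stem. Origin: on the upright axis of the stand, 54 mm below the inner floor of its pan at rest (so 0 to 35 mm above the bench). Pan: 116 mm outside, its rim 6 mm above its inner floor. This one carries the tan rock lump.
- stand_lump_pan (a joint): how far the sprung pan under the tan rock lump is pressed down, in m: 0 at rest, 0.016 at its stop. It starts to sink at about 2 to 3 N of push and needs about 0.35 N more per mm (about 5 N at 7 mm); it rises by itself when released.
- chalk_b: a pale grey chalky lump, 43x43x24 mm, in the pan of another stand; origin: middle of its underside. Not to be touched.
- stand_chalk: a drying stand, fixed to the bench: a round wooden block 100 mm across, 3 to 38 mm thick (the three stands differ in height), on it a dark metal foot, a sleeve, and a shallow aluminium dish (pan) on a sprung stem. Origin: on the upright axis of the stand, 54 mm below the inner floor of its pan at rest (so 0 to 35 mm above the bench). Pan: 116 mm outside, its rim 6 mm above its inner floor. This one carries the chalky lump.
- stand_chalk_pan (a joint): how far the sprung pan under the chalky lump is pressed down, in m: 0 at rest, 0.016 at its stop. It starts to sink at about 2 to 3 N of push and needs about 0.35 N more per mm (about 5 N at 7 mm); it rises by itself when released.
- brush_1: flat brush with a wooden handle (its length about along y), 100x163x12 mm, lying on the bench behind the stands; origin: centre of its underside
- tweezers: steel tweezers, 79x93x14 mm, lying on the bench to the left of the stands; origin: centre of its underside

How it is judged:
By the outcome, as a careful person would: the job done as asked, in the order asked, and still so for the second after the job is handed in, with the robot touching nothing.
It also fails if it takes over 38 s, if anything falls off the work surface, if the arm or the gripper's body presses on something with over 40 N, if the wrist force passes 120 N, or if a joint passes its speed limit or range.

## Working session

There is one attempt and no reset: what is moved stays moved. The work goes in short steps, Python scripts to look and compute and a tool call to move; the robot and the scene stay as the last step left them, time stands still between calls to the robot, and variables do not carry over. Pictures are saved under pics/ and viewed, about 8 in all and at most 12, crops included, and the job is handed in when it is done.

Besides the shell and the picture viewer there is one more tool, called after "Emit:" as name(argument=value, ...) on one line, values as JSON. carry_out: Moves the arm, as the interface text tells. Its arguments: {"type":"object","properties":{"series":{"type":"array"},"grip_force":{"type":"number"}},"required":["series"]}

```bash
mkdir -p pics && cat > h.py <<'E'
import numpy as np, cv2
from workcell import robot
def world(cam,u,v,d):
    m=robot.camera_model(cam);K=np.array(m["K"]);T=np.array(m["extrinsics"])
    p=np.stack([(u-K[0,2])/K[0,0]*d,(v-K[1,2])/K[1,1]*d,d,np.ones_like(d)],-1)
    return (p@T.T)[...,:3]
def cloud(cam):
    im,d=robot.grab_frame(cam)
    v,u=np.mgrid[:400,:640].astype(float)
    return im,d,world(cam,u,v,d.astype(float))
E
python3 - <<'E'
from h import *
print(robot.finger_overhang,{k:np.round(v,3) for k,v in robot.get_state().items()})
for c in("top","side"):
    im,d,P=cloud(c);cv2.imwrite(f"pics/{c}0.png",im)
    np.savez(f"{c}0.npz",P=P,d=d)
    print(c,np.round(robot.camera_model(c)["extrinsics"],3).tolist())
    for n in("toe_bone","stone_e","chalk_b"):
        for r in robot.look_for(c,n)[:2]:
            print(n,r)
    for r in robot.spot_point(c,"toe_bone_mid")[:2]:
        u,v=np.round(r["at"]).astype(int);print(r,P[v,u])
E
```

```text
0.011 {'time': np.float64(0.0), 'qpos': array([-79.307,  29.911,  -2.082,  91.671,   1.214,  58.506,  -6.463]), 'qvel': array([ 0.035,  0.031, -0.072,  0.051,  0.041, -0.016,  0.042]), 'effort': array([-1.0000e-03, -9.2712e+01,  1.9800e+00, -3.6994e+01,  1.8000e-02,
        8.0000e-03, -0.0000e+00]), 'eef_pos': array([0.159, 0.604, 0.242]), 'orientation': array([-9.0004e+01,  6.6000e-02,  7.5285e+01]), 'wrist_force': array([-0.516,  0.306,  0.133]), 'torque': array([ 0.004, -0.004,  0.009]), 'width': np.float64(0.993)}
top [[-0.001, -0.987, 0.162, 0.429], [-1.0, 0.005, 0.024, 0.148], [-0.025, -0.162, -0.986, 1.216], [0.0, 0.0, 0.0, 1.0]]
toe_bone {'bbox': [266.6, 206.1, 303.3, 243.1], 'conf': 0.66}
toe_bone {'bbox': [276.3, 210.5, 291.1, 239.9], 'conf': 0.48}
stone_e {'bbox': [404.6, 239.4, 424.7, 262.0], 'conf': 0.76}
chalk_b {'bbox': [342.1, 237.8, 360.5, 249.1], 'conf': 0.71}
chalk_b {'bbox': [327.5, 227.4, 371.3, 264.7], 'conf': 0.7}
{'at': [284.3, 221.8], 'conf': 0.75} [0.54232529 0.26846431 0.0995432 ]
{'at': [412.8, 247.2], 'conf': 0.42} [ 0.46915918 -0.10217747  0.10077492]
side [[-0.923, -0.134, 0.361, 0.269], [-0.385, 0.296, -0.874, 0.99], [0.011, -0.946, -0.325, 0.409], [0.0, 0.0, 0.0, 1.0]]
toe_bone {'bbox': [301.6, 214.3, 344.1, 233.2], 'conf': 0.61}
toe_bone {'bbox': [389.6, 173.8, 412.9, 186.2], 'conf': 0.49}
stone_e {'bbox': [390.0, 173.9, 411.9, 181.9], 'conf': 0.72}
{'at': [321.6, 223.9], 'conf': 0.91} [0.54245553 0.27751348 0.09167335]
```

```bash
python3 - <<'E'
from h import *
a=cv2.imread("pics/top0.png");b=cv2.imread("pics/side0.png")
A=cv2.resize(a[150:300,220:460],None,fx=3.3,fy=3.3,interpolation=cv2.INTER_CUBIC)
cv2.imwrite("pics/topc.png",A)
B=cv2.resize(b[140:280,240:480],None,fx=3.3,fy=3.3,interpolation=cv2.INTER_CUBIC)
cv2.imwrite("pics/sidec.png",B)
for c in("top","side"):
    P=np.load(c+"0.npz")["P"]
    m=(np.abs(P[...,0]-.545)<.09)&(np.abs(P[...,1]-.27)<.09)&(P[...,2]<.15)
    q=P[m]; h=q[:,2]; print(c,np.histogram(h,bins=np.arange(0,.15,.005))[0])
    t=q[h>.095]; 
    if len(t): print(len(t),t.mean(0),t.min(0),t.max(0))
E
```

```text
top [401   4   0   0   0   0   0   0   0   0   0   0   0   0 170 567 145  31
  50 112  74  23   0   0   0   0   0   0   0]
209 [0.54444575 0.26929987 0.10024437] [0.49889815 0.24492697 0.09500827] [0.58112807 0.29258901 0.10860746]
side [187 112 107 108 116 162 152 442  66  39  37   0   0   0  17 492 251 106
 123 147  72  25   0   0   0   0   0   0   0]
244 [0.54632144 0.27697134 0.099786  ] [0.50018387 0.2521988  0.09504731] [0.58138142 0.29708051 0.10761426]
```

View pics/topc.png

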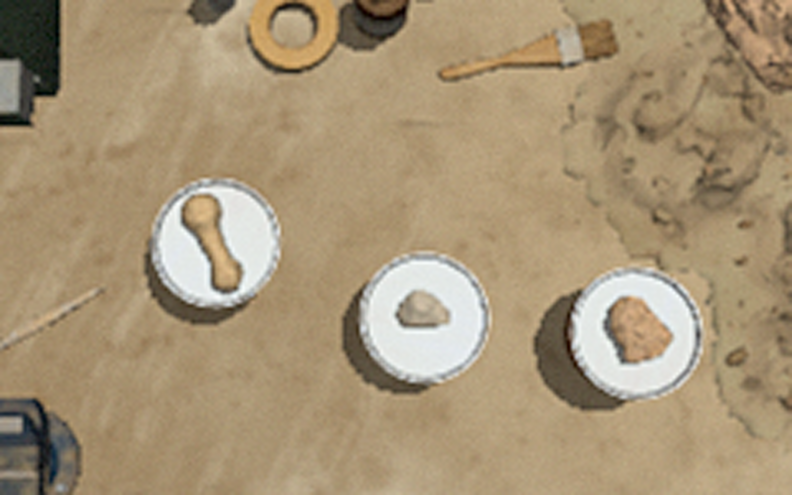

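View pics/sidec.png

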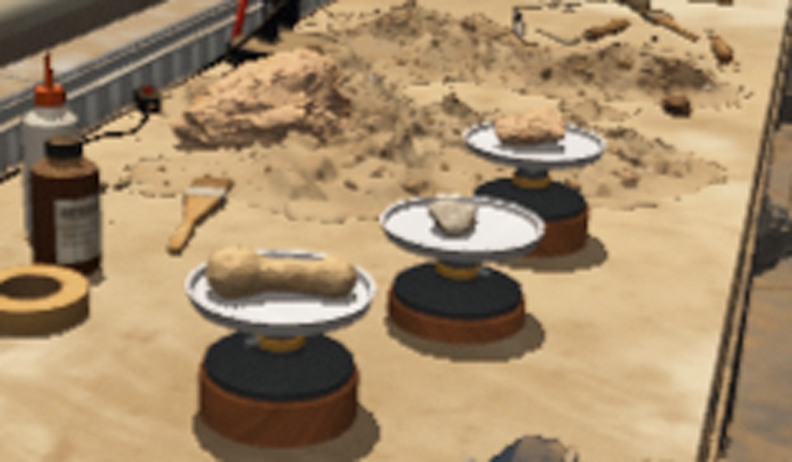

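View pics/side0.png

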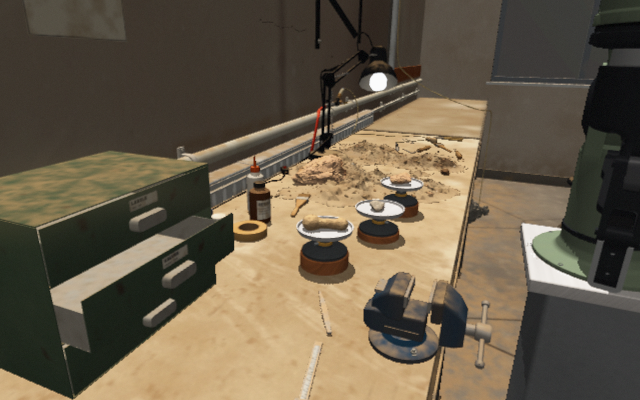

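```bash
python3 - <<'E'
from h import *
allq=[]
for c in("top","side"):
    P=np.load(c+"0.npz")["P"]; im=cv2.imread(f"pics/{c}0.png")
    m=(np.hypot(P[...,0]-.543,P[...,1]-.27)<.052)&(P[...,2]<.15)&(P[...,2]>.06)
    hsv=cv2.cvtColor(im,cv2.COLOR_BGR2HSV)[...,1]
    fl=np.median(P[m&(hsv<40)][:,2]); q=P[m&(hsv>70)&(P[...,2]>fl+.005)]
    rim=P[(np.hypot(P[...,0]-.543,P[...,1]-.27)<.075)&(P[...,2]>.06)&(P[...,2]<.15)]
    print(c,"floor",fl,"pan centre",(rim.min(0)+rim.max(0))/2,rim.max(0)-rim.min(0))
    ctr,sz,an=cv2.minAreaRect((q[:,:2]*1000).astype(np.float32)); print(ctr,sz,an)
    w,V=np.linalg.eigh(np.cov(q[:,:2].T)); ax=V[:,1]*np.sign(V[0,1]); print("az",np.degrees(np.arctan2(ax[1],ax[0])),q.mean(0))
    s=(q[:,:2]-[.543,.27])@ax; t=(q[:,:2]-[.543,.27])@[-ax[1],ax[0]]
    for a in np.arange(-.055,.055,.01):
        k=(s>=a)&(s<a+.01)
        if k.sum()>3: print(f"{a+.005:.3f} n{k.sum()} top {np.percentile(q[k,2],95):.4f} t {t[k].min():.3f} {t[k].max():.3f} tTop {t[k][q[k,2]>np.percentile(q[k,2],80)].mean():.3f}")
    # obstacles in corridor
    a=np.array([.159,.604]);b=np.array([.543,.27]);u=(b-a)/np.linalg.norm(b-a)
    X=P.reshape(-1,3);X=X[np.load(c+"0.npz")["d"].ravel()>0];l=(X[:,:2]-a)@u;w=abs((X[:,:2]-a)@[-u[1],u[0]])
    k=(l>.08)&(l<.6)&(w<.1);print("corridor max z",np.sort(X[k,2])[-5:])
E
```

```text
top floor 0.07688693128236856 pan centre [0.5401611  0.26726664 0.08949313] [0.11013732 0.11288502 0.03822866]
(539.8543090820312, 266.604736328125) (89.89616394042969, 31.86068344116211) 25.843416213989258
az 22.974770990056392 [0.54203939 0.26901492 0.09932935]
-0.050 n6 top 0.0966 t -0.004 0.005 tTop -0.002
-0.040 n29 top 0.1015 t -0.011 0.012 tTop 0.001
-0.030 n26 top 0.1006 t -0.013 0.010 tTop 0.001
-0.020 n21 top 0.0983 t -0.009 0.008 tTop -0.002
-0.010 n21 top 0.1001 t -0.008 0.008 tTop -0.003
0.000 n20 top 0.1012 t -0.007 0.008 tTop 0.003
0.010 n27 top 0.1060 t -0.010 0.012 tTop -0.001
0.020 n37 top 0.1078 t -0.016 0.015 tTop -0.003
0.030 n35 top 0.1073 t -0.016 0.016 tTop -0.002
0.040 n12 top 0.1019 t -0.013 0.009 tTop 0.002
corridor max z [0.10779098 0.10780174 0.10833751 0.10850761 0.10860746]
side floor 0.07742638649829475 pan centre [0.54199903 0.26719039 0.09053655] [0.11429701 0.11552403 0.03415543]
(538.7409057617188, 272.6188659667969) (89.8597412109375, 25.369796752929688) 24.691776275634766
az 25.502975221819785 [0.54000145 0.27676444 0.09470461]
-0.050 n6 top 0.0961 t 0.001 0.006 tTop 0.005
-0.040 n46 top 0.1005 t -0.001 0.016 tTop 0.003
-0.030 n58 top 0.1001 t -0.003 0.017 tTop 0.002
-0.020 n57 top 0.0984 t -0.004 0.011 tTop 0.001
-0.010 n44 top 0.0994 t -0.001 0.011 tTop 0.002
0.000 n46 top 0.0994 t -0.002 0.011 tTop 0.001
0.010 n57 top 0.1036 t -0.004 0.012 tTop 0.001
0.020 n72 top 0.1063 t -0.009 0.016 tTop -0.000
0.030 n72 top 0.1060 t -0.008 0.016 tTop -0.001
0.040 n32 top 0.1036 t -0.005 0.012 tTop 0.001
corridor max z [0.10669202 0.10676314 0.10692011 0.10737731 0.10761426]
```

Emit:
carry_out(series=[[0, 0, 0, 0, -0.1, 0, 0], [0, 0, 0, 0, -0.1, 0, 0], [0, 0, 0, 0, -0.1, 0, 0], [0, 0, 0, 0, -0.1, 0, 0], [0, 0, 0, 0, -0.1, 0, 0], [0, 0, 0, 0, -0.1, 0, 0], [0, 0, 0, 0, -0.08, 0, 0], [0, 0, 0, 0, 0, 0, 0]], grip_force=20)

```text
time: 1.17
eef_pos: [0.1586, 0.6045, 0.2424]
orientation: [-90.0, 0.0, 116.1]
wrist_force: [0.4, -0.3, 0.4]
width: -0.001
```

Emit:
carry_out(series=[[-2.4, 0, -0.97, 0, 0, 0, 0], [-2.4, 0, -0.97, 0, 0, 0, 0], [-2.4, 0, -0.97, 0, 0, 0, 0], [-2.4, 0, -0.97, 0, 0, 0, 0], [-2.4, 0, -0.97, 0, 0, 0, 0], [-2.4, 0, -0.97, 0, 0, 0, 0], [-2.4, 0, -0.97, 0, 0, 0, 0], [-2.4, 0, -0.97, 0, 0, 0, 0], [-2.4, 0, -0.97, 0, 0, 0, 0], [-2.4, 0, -0.97, 0, 0, 0, 0], [-2.4, 0, -0.97, 0, 0, 0, 0], [-2.4, 0, -0.97, 0, 0, 0, 0], [-2.4, 0, -0.97, 0, 0, 0, 0], [-2.4, 0, -0.97, 0, 0, 0, 0], [-2.4, 0, -0.97, 0, 0, 0, 0], [-2.4, 0, -0.97, 0, 0, 0, 0], [-2.4, 0, -0.97, 0, 0, 0, 0], [-2.4, 0, -0.97, 0, 0, 0, 0], [0, 0, 0, 0, 0, 0, 0]])

```text
time: 2.75
eef_pos: [0.5114, 0.2692, 0.242]
orientation: [-90.1, -0.1, 112.7]
wrist_force: [0.0, -0.9, -1.0]
width: 0.0
```

Emit:
carry_out(series=[[-0.6, 0, -1.05, 0, -0.02, 0, 0], [-0.6, 0, -1.05, 0, 0, 0, 0], [0, 1.5, 0, 0, 0, 0, 0], [0, 2, 0, 0, 0, 0, 0], [0, 2, 0, 0, 0, 0, 0], [0, 2, 0, 0, 0, 0, 0], [0, 1, 0, 0, 0, 0, 0], [0, 0, 0, 0, 0, 0, 0]])

```text
time: 3.42
eef_pos: [0.539, 0.2651, 0.1553]
orientation: [-90.4, -0.1, 112.2]
wrist_force: [-0.5, 0.3, -0.3]
width: -0.003
```

```bash
python3 - <<'E'
from h import *
s=robot.get_state();p=np.array(s["eef_pos"]);print(p,s["orientation"],s["wrist_force"],s["time"])
ims=[]
for c in("side","top"):
    im,d,P=cloud(c)
    m=(np.hypot(P[...,0]-p[0],P[...,1]-p[1])<.03)&(P[...,2]>.115)&(P[...,2]<.2)
    q=P[m]
    if len(q):
        print(c,"low tip z",np.percentile(q[:,2],[0,1,3,10]),len(q))
        lo=q[q[:,2]<q[:,2].min()+.02]; print(lo.min(0),lo.max(0))
    m=robot.camera_model(c);K=np.array(m["K"]);T=np.linalg.inv(m["extrinsics"])
    x=T@np.r_[p,1];u=(K@x[:3])/x[2];print("tcp px",u[:2])
    cx,cy=u[:2].astype(int);cr=im[max(cy-55,0):cy+55,cx-60:cx+60]
    ims.append(cv2.resize(cr,(396*1,363),interpolation=cv2.INTER_CUBIC))
cv2.imwrite("pics/near1.png",np.hstack(ims))
E
```

```text
[0.53901962 0.26507355 0.1553068 ] [-90.35010654  -0.14099253 112.17568619] [-0.46193187  0.33371979 -0.3301895 ] 3.4167
side low tip z [0.14374089 0.14452482 0.14517506 0.15006549] 252
[0.52756117 0.26479416 0.14374089] [0.54840807 0.2828635  0.16346956]
tcp px [326.54606608 191.86106743]
tcp px [283.05975646 221.15526161]
```

View pics/near1.png

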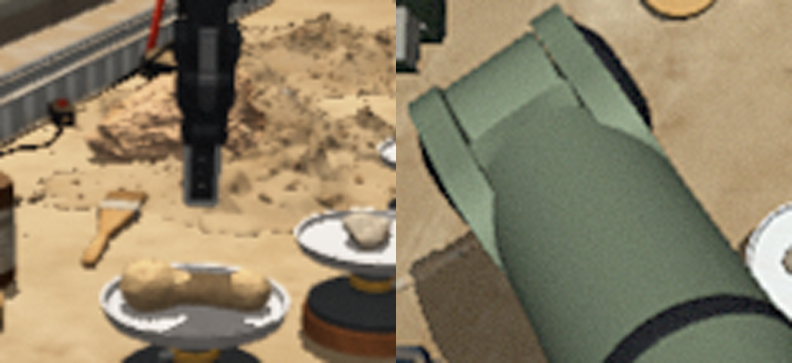

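Emit:
carry_out(series=[[0.25, 1.0, 0.33, 0, -0.03, 0, 0], [0, 1.0, 0, 0, 0, 0, 0], [0, 0.8, 0, 0, 0, 0, 0], [0, 0.4, 0, 0, 0, 0, 0], [0, 0, 0, 0, 0, 0, 0]])

```text
time: 3.93
eef_pos: [0.5369, 0.268, 0.1256]
orientation: [-90.8, -0.2, 114.1]
wrist_force: [-0.2, -0.6, -0.2]
width: 0.003
```

Emit:
carry_out(series=[[0, 0.4, 0.15, 0.014, 0, 0, 0], [0, 0.3, 0, 0, 0, 0, 0], [0, 0, 0, 0, 0, 0, 0], [0, 0, 0, 0, 0, 0, 0]])

```text
time: 4.27
eef_pos: [0.5357, 0.2673, 0.1179]
orientation: [-89.9, -0.2, 114.0]
wrist_force: [0.4, 0.3, -0.8]
width: -0.001
```

Emit:
carry_out(series=[[0, 0.15, 0, 0, 0, 0, 0], [0, 0.15, 0, 0, 0, 0, 0], [0, 0, 0, 0, 0, 0, 0]])

```text
time: 4.52
eef_pos: [0.536, 0.2674, 0.1151]
orientation: [-89.9, -0.2, 114.0]
wrist_force: [-0.8, -0.1, -0.1]
width: -0.002
```

Emit:
carry_out(series=[[0, 0.1, 0, 0, 0, 0, 0], [0, 0.1, 0, 0, 0, 0, 0], [0, 0, 0, 0, 0, 0, 0]])

```text
time: 4.77
eef_pos: [0.536, 0.2675, 0.1131]
orientation: [-90.0, -0.2, 114.0]
wrist_force: [-1.2, 0.1, 0.1]
width: 0.002
```

Emit:
carry_out(series=[[0, 0.1, 0, 0, 0, 0, 0], [0, 0.1, 0, 0, 0, 0, 0], [0, 0, 0, 0, 0, 0, 0]])

```text
time: 5.02
eef_pos: [0.5362, 0.2676, 0.1112]
orientation: [-90.0, -0.2, 114.0]
wrist_force: [-1.0, -0.1, 2.9]
width: -0.003
```

Emit:
carry_out(series=[[0, 0.1, 0, 0, 0, 0, 0], [0, 0.1, 0, 0, 0, 0, 0], [0, 0, 0, 0, 0, 0, 0]])

```text
time: 5.27
eef_pos: [0.5362, 0.2675, 0.1094]
orientation: [-90.0, -0.2, 114.0]
wrist_force: [-0.8, 1.0, 3.9]
width: 0.002
```

```bash
python3 - <<'E'
from h import *
F=[]
for i in range(6):
    im,d,P=cloud("side"); F.append(robot.get_state()["wrist_force"])
np.savez("c1.npz",P=P)
cv2.imwrite("pics/contact.png",cv2.resize(im[140:270,260:420],None,fx=4,fy=4,interpolation=cv2.INTER_CUBIC))
print(np.mean(F,0),robot.get_state()["eef_pos"],robot.get_state()["time"])
hsv=cv2.cvtColor(im,cv2.COLOR_BGR2HSV)[...,1]
m=(np.hypot(P[...,0]-.541,P[...,1]-.267)<.052)&(hsv<40)&(P[...,2]>.06)&(P[...,2]<.085)
print("floor",np.median(P[m][:,2]))
P0=np.load("side0.npz")["P"];print(np.median((P-P0)[m][:,2]))
E
```

```text
[-0.90433764 -0.77323214  3.90104075] [0.53623044 0.26752433 0.10949572] 5.5667
floor 0.07502743831978051
-0.0026404738601307765
```

View pics/contact.png

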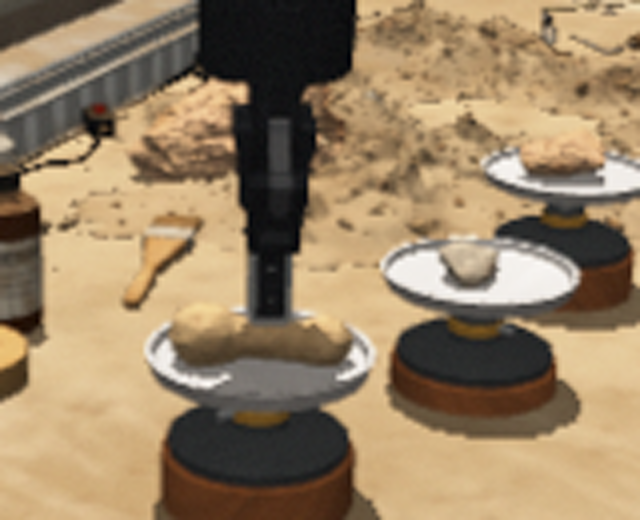

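Emit:
carry_out(series=[[0, 0.1, 0, 0, 0, 0, 0], [0, 0, 0, 0, 0, 0, 0], [0, 0, 0, 0, 0, 0, 0], [0, 0, 0, 0, 0, 0, 0], [0, 0, 0, 0, 0, 0, 0], [0, 0, 0, 0, 0, 0, 0], [0, 0, 0, 0, 0, 0, 0], [0, 0, 0, 0, 0, 0, 0], [0, 0, 0, 0, 0, 0, 0], [0, 0, 0, 0, 0, 0, 0], [0, 0, 0, 0, 0, 0, 0], [0, 0, 0, 0, 0, 0, 0], [0, 0, 0, 0, 0, 0, 0], [0, 0, 0, 0, 0, 0, 0], [0, 0, 0, 0, 0, 0, 0], [0, 0, 0, 0, 0, 0, 0], [0, 0, 0, 0, 0, 0, 0], [0, 0, 0, 0, 0, 0, 0], [0, 0, 0, 0, 0, 0, 0], [0, 0, 0, 0, 0, 0, 0]])

```text
time: 7.23
eef_pos: [0.5362, 0.2676, 0.1085]
orientation: [-90.0, -0.2, 114.0]
wrist_force: [-1.8, -1.0, 4.4]
width: 0.0
```

Emit:
carry_out(series=[[0, -0.2, 0, 0, 0, 0, 0], [0, -0.2, 0, 0, 0, 0, 0], [0, -0.3, 0, 0, 0, 0, 0], [0, -0.6, 0, 0, 0, 0, 0], [0, -1.5, 0, 0, 0, 0, 0], [0, -2, 0, 0, 0, 0, 0], [0, -2, 0, 0, 0, 0, 0], [0, -2, 0, 0, 0, 0, 0], [0, -2, 0, 0, 0, 0, 0], [0, -2, 0, 0, 0, 0, 0], [0, -2, 0, 0, 0, 0, 0], [0, -2, 0, 0, 0, 0, 0], [0, -1, 0, 0, 0, 0, 0], [0, 0, 0, 0, 0, 0, 0], [0, 0, 0, 0, 0, 0, 0]])

```text
time: 8.48
eef_pos: [0.5354, 0.2666, 0.2984]
orientation: [-90.0, -0.2, 114.0]
wrist_force: [-0.0, -0.0, -0.1]
width: 0.001
```

```bash
python3 - <<'E'
from h import *
im,d,P=cloud("side");P0=np.load("side0.npz")["P"];im0=cv2.imread("pics/side0.png")
s=robot.get_state();print(s["eef_pos"],s["wrist_force"],s["time"])
for n,X,I in(("before",P0,im0),("after",P,im)):
    hsv=cv2.cvtColor(I,cv2.COLOR_BGR2HSV)[...,1]
    r=np.hypot(X[...,0]-.541,X[...,1]-.267)<.052
    z=X[...,2];fl=np.median(z[r&(hsv<40)&(z>.06)&(z<.085)])
    q=X[r&(hsv>70)&(z>.083)&(z<.12)];w,V=np.linalg.eigh(np.cov(q[:,:2].T));a=V[:,1]*np.sign(V[0,1])
    print(n,"floor",fl,"bone mean",q.mean(0),"az",np.degrees(np.arctan2(a[1],a[0])),len(q))
print(robot.look_for("side","toe_bone")[:1],robot.spot_point("side","toe_bone_mid")[:1])
cv2.imwrite("pics/after.png",np.hstack([cv2.resize(i[150:270,270:430],None,fx=2.4,fy=2.4) for i in(im0,im)]))
E
```

```text
[0.5353921  0.26651648 0.29811078] [0.1757045  0.02432829 0.12579046] 8.5333
before floor 0.07740928650561607 bone mean [0.54007061 0.27677259 0.09490398] az 25.526322473638196 482
after floor 0.0774012922644135 bone mean [0.54006421 0.27674846 0.09483874] az 25.503638364452755 484
[{'bbox': [300.8, 215.5, 346.1, 230.1], 'conf': 0.66}] [{'at': [324.1, 221.3], 'conf': 0.92}]
```

View pics/after.png

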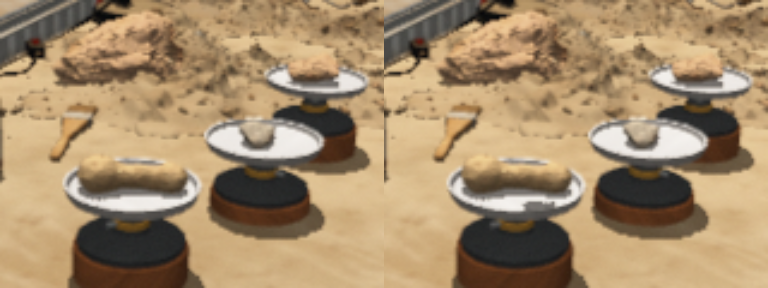

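The before and after pictures match: the bone is unmoved, its pan is back up, and the hand is about 18 cm above it.

```bash
python3 -c "
from workcell import robot
print(robot.job_done())"
```

```text
the job is handed in; nothing more can be done
None
```

I laid the shut fingertips on the middle of the toe bone's shank from above and held them there for about 2 seconds. I then lifted straight up and handed the job in at about 8.5 s.

- **Press:** the pan sank about 2.6 mm by depth image at 3.9 N. I then went 1 mm deeper, so by my estimate about 3.5 mm at 4.4 N, well short of the 16 mm stop.
- **After lifting:** the fingertips are about 18 cm above the bone, and the wrist force is back to about 0.
- **Bone and pan:** the pan floor is back at its starting height. The bone is unmoved, to within 0.1 mm in position and 0.1° in direction.
- **Other things:** both lumps and the brush look the same before and after. The tweezers were outside the pictures I compared, but the hand was not lowered near that area.

No checks failed. The network's bone midpoint differed by about 3 pixels between the two pictures, which I put down to its own noise, since the depth measurements agree.

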